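Put a board panel under test

ROBOT

A 6-joint arm with a two-finger parallel gripper is mounted at the origin on a cart in front of the work surface, level with it; the furniture and walls round the work are solid. World frame = base frame: x ahead of the robot, y to its left, z up, the work surface at z = 0. Lengths are in mm, angles in rad, forces in N, time in s.
With the tool pointing down it reaches from about 300 to 750 mm from the base axis. Payload 8.5 kg.
Tool frame: the origin (TCP) lies midway between the tips of the shut fingers; the grasp point (between the pads) lies 19 mm behind it; z points along the fingers, y is the line along which they close (so a half turn about z gives the same grasp; the last joint's range is limited). The gripper opens to 88 mm and grips with 3 to 60 N. Pads are 18 mm wide; open, the fingers measure 123 mm over their backs; the gripper's body (75 mm by 187 mm) begins 45 mm behind the grasp point.
Start: joints at [1.034, 0.381, 1.297, -0, 1.464, -0.215], TCP at [173.942, 521.751, 238.748] pointing down, gripper open.
Joint ranges: [-3.11, 3.11], [-0.89, 2.33], [0.22, 2.48], [-1.42, 4.56], [0.17, 2.85], [-2.88, 2.88]. Speed limits (rad/s): [2.39, 2.39, 3.14, 3.14, 3.14, 3.14].

INTERFACE

Orientations are given as a unit quaternion [w, x, y, z].
In Python, from bench import manip gives the robot as it stands. The module is installed in compiled form; this text tells all that it offers.
- The arm moves only by the shell command python3 -m handwheel 'ROWS' [FORCE]. ROWS is JSON, a list of rows, each a list of 3 entries, a list of its own where there are three numbers: the gripper command: -1 is shut, 1 is fully open, values between are in proportion, then the shift along the tool's x, y, z in cm, then the turn about the tool's z in rad. In form: [[grip, [dx, dy, dz], twist], ...]. A call has exactly 10 rows; each row is the pose to reach, as a shift and turn from the pose commanded when the call began, along the tool's axes at that moment; what a row does not reach only later rows make up. A row lasts 1/12 s, in which the tool goes at most 41.7 mm and 7.16 degrees, less where a joint would pass 70% of its speed; a pose out of reach is approached as far as the arm can. A call with a gripper value outside its range is refused whole. The fingers move at their own pace and stop on an object; FORCE is the grip in N (left out, the last holds). Time passes only in rows, so rows that repeat a pose let the fingers close, or fill a call up. It gives the time, the measured TCP pose, the force, the opening and the grip force at its end, in the units of the state.
- manip.get_obs(): the state, without advancing time (a new reading comes with each control period).
- manip.capture(name): name is "scene" or "top"; returns (picture, depth): 480x640x3 uint8, red, green, blue; 480x640 float32, mm along the optical axis (not along the pixel's ray), 0 where there is no reading.
- manip.camera_model(name): a dict with "camera_matrix" (3x3 intrinsics, pixels), "dist_coeffs" ([k1, k2, p1, p2, k3] as OpenCV has them; the pictures are not rectified), "extrinsics" (4x4, takes a point from camera to world coordinates). Camera axes: x right, y down, z forward; pixel columns grow to the right and rows downward; lengths in mm; the calibration is good to about 2 mm. A picture is of the moment at which its call begins. camera_model takes no time and is no camera call.
- manip.hand_in(): hands the job in; it is judged then, once.
Trained networks look in the newest picture that a camera, given by its name, has taken for a name from the list of things; names that differ only in an ending like _2 or _b are one class to them, and where a whole thing is asked for, a point or a joint stands for the part that bears it (a point fixed in the world has none). Each returns a list of dicts, best first, with "conf" (0 to 1); they miss things now and then, are a little off and sometimes report something else, mostly with a low value. They report only what shows in the picture. A call takes as long as a camera call.
- manip.recognise(camera, label): "location" ([x, y, z] in mm, in world coordinates, good to about 4 mm: the middle of the surface that is visible of it).
- manip.mark_of(camera, label): "location" ([x, y, z] in mm, in world coordinates, good to about 4 mm: a listed point, or the origin of a listed thing).
The state is a dict: "time_s": time; "joint_pos": joint angles; "qd": joint speeds; "joint_torque": joint torques, N m; "tool_pos": TCP position; "ee_rot": TCP orientation; "ft_force": force on the tool from outside, world axes, zero at the start; "wrist_torque": the same for the moment, N m; "grip_width": finger opening in mm; "gripper_force": force on a finger pad.
Only numpy, scipy, OpenCV 4.12 (cv2) and the standard library are available. Lean on these libraries where they do the work, as an engineer would, in place of code of your own. Each camera call takes 0.05 s, during which the arm holds its last target. There are 200 camera calls.

TASK

Set the test of the board panel lying in the test fixture going, with the tips of the closed fingers: push the raised lid down by its black pad until the spring catch at the front snaps over it and holds it shut, then switch the power on by pressing down the raised half of the rocker, and last press the round test key all the way in and let it come back out. Do not work the rocker or the key before their turn. Nothing is to be picked up: the panel stays in its nest, and the loose things round the fixture stay where they lie.

Things in the scene. Friction and masses are not known exactly. Their poses are not given: they have to be found in the camera images.
- fixture: Board test fixture fixed to the bench: grey box 350 mm deep (x) x 300 wide (y), top deck 68 mm above the bench. Origin: centre of its underside. x points to its back (the lid's hinge), so its front is at -x; y to its left, z up. Its front deck strip carries the catch in the middle and one control module 95 mm to either side of it; which one is left or right varies.
- lid (a joint): Hinge of the pressure lid (aluminium frame 250 x 250 mm, clear window, white pushers below), rad: 0 shut, grows as its front rises, hard stop at -0.012. Counterbalanced: it stays where left. Pushing it takes about 1 N at the pad, in the last 15 mm up to 10 N, as it presses the sprung panel and forces the catch aside; the catch snaps over the lid's steel tongue near 0.
- lid_pad (a point): Centre of the top of the black rubber pad on the lid's front bar, the place to push: 32 mm (towards the hinge) x 64 mm. 220 mm from the hinge axis; with the lid shut 116 mm above the bench, 12 mm above the hinge axis. Swings with the lid; its z axis is the pad's normal. With the lid shut the catch's hook begins 33 mm in front of this point and stands up to 14 mm above the pad.
- lid_hinge (a point): Middle of the lid's hinge axis, which runs along the fixture's y, 104 mm above the bench.
- catch (a joint): Spring catch: upright steel blade 34 mm wide in the middle of the front deck, hook towards the lid, top about 130 mm above the bench. rad: 0 upright (where its spring holds it, also when hooked over the lid), grows as the hook is pushed to the front; the lid pushes it to about 0.2 in passing.
- float_plate (a joint): Sprung plate under the panel, m: 0 is up, it grows as the pushers press panel and plate down towards the probes, about 0.0026 with the lid caught.
- panel: Green panel of four circuit boards, 185 x 222 mm, 2 mm thick, parts to 19 mm, loose in the nest of the sprung plate. Origin: centre of its underside, 79 mm above the bench while the lid is up. Not to be handled.
- power_rocker (a joint): Power rocker, rad: 0 is off (near half, at the front, raised), 0.35 is on (near half down and level, far half raised). Over-centre: about 4 N on the raised half turns it, it snaps over past the middle and stays.
- rocker_press (a point): Centre of the raised near half's face of the grey rocker (45 mm along x, 28 mm wide, in a black frame on a black plate 66 mm square), 15 mm in front of its pivot. Off, it is about 82 mm above the bench; pressed fully down it sinks by about 5 mm.
- test_key (a joint): Round spring test key, m: 0 is out, 0.005 is fully in (about 5 N); it comes back by itself.
- test_key_top (a point): Centre of the top of the round black test key, 28 mm across, standing up 10 mm out of a grey collar 44 mm across on a black plate 66 mm square; 94 mm above the bench when out. It sinks with the key.
- screwdriver: Loose screwdriver with a red handle, 178 mm long, lying on the bench in front of the fixture. Origin: centre of its underside. Bystander.
- terminal_block: Loose green terminal block, 12 x 38 x 11 mm, on the bench in front of the fixture. Origin: centre of its underside. Bystander.
- cleaner_bottle: White dropper bottle with a red cap, 55 mm across, 122 mm high, standing on the bench right of the fixture. Origin: centre of its underside. Bystander.
- brush: Flat brush with a wooden handle, 140 mm long, lying on the bench left of the fixture. Origin: centre of its underside. Bystander.

How it is judged (in metres and radians):
On the way, in this order (a step that is already met when the one before it is completed fails the run):
1. the lid is shut, with the catch hooked over it and the panel pressed down (value of joint lid below 0.015 rad and value of joint catch below 0.05 rad and value of joint float_plate above 0.002 m), for 0.2 s.
2. the rocker is switched on (value of joint power_rocker above 0.3 rad and value of joint lid below 0.015 rad), for 0.2 s.
3. the fingers press the test key in (all of step 2 and value of joint test_key above 0.0038 m and contact force between the fingers and test_key above 0.5 N), for 0.1 s.
At the end, for the whole second after the job is handed in: The lid is shut (within 0.015 rad) with the catch hooked over it (within 0.05 rad of upright) and the sprung plate at least 2 mm down, the rocker is on (over 0.3 rad) and the test key is out again (within 1 mm) (all of step 2 and value of joint catch below 0.05 rad and value of joint float_plate above 0.002 m and value of joint test_key below 0.001 m); the robot touches nothing.
It fails at once if the rocker was moved before the lid was shut (value of joint power_rocker above 0.15 rad and value of joint lid above 0.03 rad).
It fails at once if the test key was pressed before the power was on (value of joint test_key above 0.002 m and value of joint power_rocker below 0.2 rad).
It fails at once if the panel was lifted or came out of its nest (z of panel in the frame of fixture above 0.09 m or distance of panel from where it was at the start of the episode above 0.02 m).
It fails at once if a loose thing beside the fixture was lifted, carried or pushed away (over 30 mm) (distance of any of screwdriver, terminal_block, cleaner_bottle, brush from where it was at the start of the episode above 0.03 m).
It fails at once if the cleaner bottle was tipped (angle between cleaner_bottle's own z axis and vertical above 0.5 rad).
It also fails if it takes over 51 s, if anything falls off the work surface, if the arm or the gripper's body presses on something with over 40 N, if the wrist force passes 120 N, or if a joint passes its speed limit or range.

## Working session

There is one attempt and no reset: what is moved stays moved. The work goes in short steps, Python scripts to look and compute and a shell command to move; the robot and the scene stay as the last step left them, time stands still between calls to the robot, and variables do not carry over. Pictures are saved under pics/ and viewed, at most 10 in all, crops included, and the job is handed in when it is done.

```bash
mkdir -p pics
python3 - <<'E'
from bench import manip
import cv2
o=manip.get_obs();print(o['time_s'],o['tool_pos'],o['ee_rot'],o['grip_width'])
for c in("scene","top"):
    p,d=manip.capture(c);cv2.imwrite(f"pics/{c}0.png",p[:,:,::-1])
    for l in("lid_pad","lid_hinge","fixture","rocker_press","test_key_top","cleaner_bottle","catch"):
        try:
            for r in manip.mark_of(c,l)[:2]:print(c,l,r)
        except Exception as e:print(c,l,e)
E
```

```text
0.0 [173.81404236 521.5017858  238.14706623] [-2.55690219e-04  1.60226786e-01  9.87079968e-01 -6.69385661e-04] 87.75767295933152
scene lid_pad {'location': [592.0, 53.2, 235.6], 'conf': 0.59}
scene fixture {'location': [609.6, 57.0, 3.9], 'conf': 0.86}
scene rocker_press {'location': [444.9, 121.3, 80.8], 'conf': 0.83}
scene test_key_top {'location': [489.5, -64.6, 95.7], 'conf': 0.77}
scene test_key_top {'location': [609.3, 54.8, 2.8], 'conf': 0.55}
scene cleaner_bottle {'location': [665.0, -151.0, 1.5], 'conf': 0.89}
scene cleaner_bottle {'location': [445.1, 119.8, 84.0], 'conf': 0.42}
scene catch it knows: brush, cleaner_bottle, fixture, lid_hinge, lid_pad, panel, rocker_press, screwdriver, terminal_block, test_key_top
top lid_pad {'location': [589.4, 54.0, 236.4], 'conf': 0.56}
top lid_hinge {'location': [763.9, 83.0, 105.1], 'conf': 0.64}
top fixture {'location': [541.0, 230.5, 0.6], 'conf': 0.54}
top rocker_press {'location': [443.6, 123.3, 83.4], 'conf': 0.76}
top test_key_top {'location': [492.8, -61.3, 93.6], 'conf': 0.53}
top cleaner_bottle {'location': [664.9, -146.0, 2.9], 'conf': 0.7}
top cleaner_bottle {'location': [405.3, -67.4, 0.7], 'conf': 0.4}
top catch it knows: brush, cleaner_bottle, fixture, lid_hinge, lid_pad, panel, rocker_press, screwdriver, terminal_block, test_key_top
```

```bash
python3 -c "
import cv2,numpy as np
a=cv2.imread('pics/scene0.png');b=cv2.imread('pics/top0.png')
cv2.imwrite('pics/both0.png',cv2.resize(np.vstack([a,b]),(450,600)) if 0 else cv2.resize(np.hstack([a,b]),(800,300)))"
```

```text
(no output)
```

View pics/scene0.png

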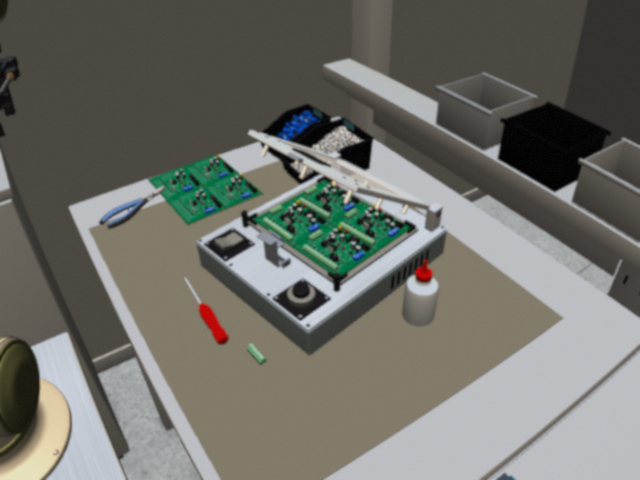

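View pics/top0.png

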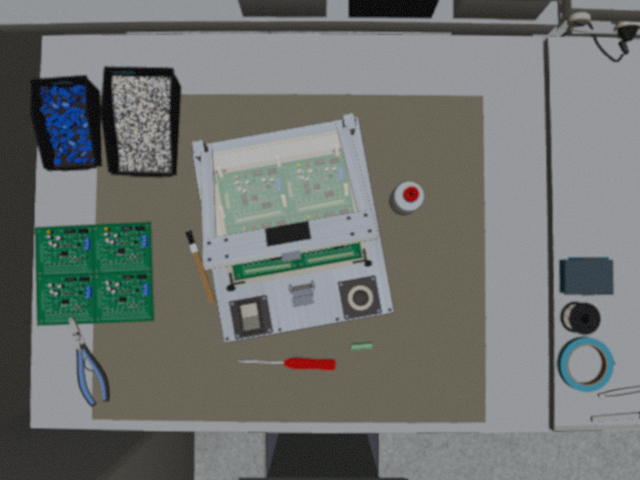

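```bash
python3 -m handwheel '[[-1,[0,0,-4],0],[-1,[-2,-1,-6],-0.1],[-1,[-5.5,-3,-6],-0.2],[-1,[-9,-5,-6],-0.3],[-1,[-12.5,-7,-6],-0.4],[-1,[-16,-9,-6],-0.49],[-1,[-19.5,-11,-6],-0.49],[-1,[-23,-13,-6],-0.49],[-1,[-26.5,-15,-6],-0.49],[-1,[-30,-17,-6],-0.49]]' 20
cat > h.py <<'E'
from bench import manip
import numpy as np
from scipy.spatial.transform import Rotation as R
def to(*ts):
    o=manip.get_obs();q=o['ee_rot'];r=R.from_quat([q[1],q[2],q[3],q[0]]).as_matrix()
    x=r[:,0];print('t',o['time_s'],'pos',o['tool_pos'].round(1) if hasattr(o['tool_pos'],'round') else o['tool_pos'],'F',np.round(o['ft_force'],1),'w',round(o['grip_width'],1),'twist to 0.17yaw',round(-(np.arctan2(0.17-0.17+np.sin(np.pi+.17-np.arctan2(x[1],x[0])),np.cos(np.pi+.17-np.arctan2(x[1],x[0])))),3),'zx',r[:,2].round(3))
    for t in ts:print(t,'cm',(r.T@(np.array(t)-o['tool_pos'])/10).round(2))
E
python3 -c "
from h import *
to((590,53.5,300),(590,53.5,250))"
```

```text
time_s: 1.53
tool_pos: [405.7, 263.9, 299.0]
ee_rot: [0.0, -0.084, 0.996, 0.0]
ft_force: [0.1, 0.1, -0.8]
grip_width: 23.1
gripper_force: 0.0
t 1.5333 pos [405.7 263.9 299. ] F [ 0.1  0.1 -0.8] w 23.1 twist to 0.17yaw -0.002 zx [ 0.  0. -1.]
(590, 53.5, 300) cm [-14.65 -23.82  -0.1 ]
(590, 53.5, 250) cm [-14.65 -23.82   4.9 ]
```

```bash
python3 -m handwheel '[[-1,[-2,-3.3,0],0],[-1,[-4,-6.6,0],0],[-1,[-6,-9.9,0],0],[-1,[-8,-13.2,0],0],[-1,[-10,-16.5,0],0],[-1,[-12,-19.8,0],0],[-1,[-14,-22.5,1],0],[-1,[-14.6,-23.8,3],0],[-1,[-14.6,-23.8,4],0],[-1,[-14.6,-23.8,4],0]]'
python3 - <<'E'
from h import *
import cv2
to()
for c in("scene","top"):
    p,d=manip.capture(c);cv2.imwrite(f"pics/{c}1.png",p[:,:,::-1])
    for l in("lid_pad","lid_hinge","rocker_press","test_key_top"):
        for r in manip.mark_of(c,l)[:1]:print(c,l,r)
a=cv2.imread("pics/scene1.png")[80:380,160:480];cv2.imwrite("pics/c1.png",cv2.resize(a,(640,600)))
E
```

```text
time_s: 2.37
tool_pos: [588.3, 54.5, 256.0]
ee_rot: [-0.002, -0.083, 0.997, 0.001]
ft_force: [-0.2, 0.5, -0.6]
grip_width: 0.7
gripper_force: 0.0
t 2.3667 pos [588.3  54.5 256. ] F [-0.2  0.5 -0.6] w 0.7 twist to 0.17yaw -0.003 zx [-0.005  0.001 -1.   ]
scene lid_pad {'location': [592.2, 53.4, 233.5], 'conf': 0.68}
scene lid_hinge {'location': [762.0, 86.1, 103.2], 'conf': 0.91}
scene rocker_press {'location': [444.1, 121.9, 83.0], 'conf': 0.49}
scene test_key_top {'location': [488.0, -61.1, 98.3], 'conf': 0.62}
top lid_hinge {'location': [762.9, 85.5, 107.1], 'conf': 0.75}
top test_key_top {'location': [493.9, -60.7, 93.9], 'conf': 0.74}
```

View pics/c1.png

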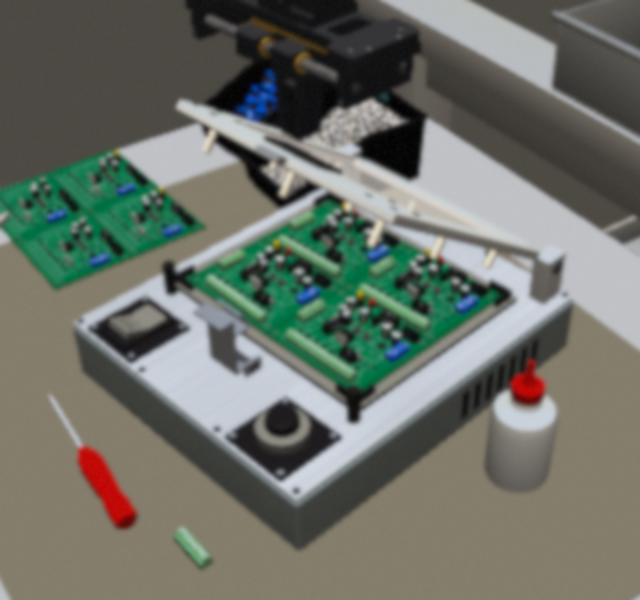

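```bash
python3 -m handwheel '[[-1,[0,0,1],0],[-1,[0.3,0,1.8],0],[-1,[0.8,0,2.7],0],[-1,[1.3,0,3.6],0],[-1,[1.7,0,4.4],0],[-1,[2.2,0,5.3],0],[-1,[2.6,0,6.2],0],[-1,[2.9,0,7.1],0],[-1,[3.2,0,8],0],[-1,[3.5,0,8.9],0]]'
python3 -c "
from h import *
to((546,47,116),(548,47,114))
manip.capture('scene');print(manip.mark_of('scene','lid_pad')[:1])"
```

```text
time_s: 3.7
tool_pos: [553.3, 49.5, 168.4]
ee_rot: [-0.001, -0.084, 0.996, 0.0]
ft_force: [-0.4, -0.4, 0.7]
grip_width: 0.2
gripper_force: 0.2
t 3.7 pos [553.3  49.5 168.4] F [-0.4 -0.4  0.7] w 0.2 twist to 0.17yaw -0.002 zx [-0.001  0.    -1.   ]
(546, 47, 116) cm [ 0.75 -0.13  5.24]
(548, 47, 114) cm [ 0.56 -0.16  5.44]
[{'location': [555.4, 45.7, 163.2], 'conf': 0.79}]
```

```bash
python3 -m handwheel '[[-1,[0.2,-0.1,0.8],0],[-1,[0.3,-0.1,1.6],0],[-1,[0.4,-0.2,2.3],0],[-1,[0.5,-0.2,3],0],[-1,[0.5,-0.2,3.5],0],[-1,[0.5,-0.2,4],0],[-1,[0.5,-0.2,4.4],0],[-1,[0.5,-0.2,4.8],0],[-1,[0.5,-0.2,5.2],0],[-1,[0.5,-0.2,5.4],0]]'
python3 -c "
from h import *
to()"
```

```text
time_s: 4.63
tool_pos: [549.4, 46.7, 115.5]
ee_rot: [-0.0, -0.084, 0.996, -0.0]
ft_force: [-3.7, -1.4, 5.6]
grip_width: 0.3
gripper_force: 3.1
t 4.6333 pos [549.4  46.7 115.5] F [-3.7 -1.4  5.6] w 0.3 twist to 0.17yaw -0.002 zx [-0. -0. -1.]
```

```bash
python3 -m handwheel '[[-1,[0,0,0.1],0],[-1,[0,0,0.2],0],[-1,[0,0,0.2],0],[-1,[0,0,0.3],0],[-1,[0,0,0.3],0],[-1,[0,0,0.4],0],[-1,[0,0,0.4],0],[-1,[0,0,0.4],0],[-1,[0,0,0.4],0],[-1,[0,0,0.4],0]]'
python3 - <<'E'
from h import *
import cv2
to()
p,d=manip.capture('scene');print(manip.mark_of('scene','lid_pad')[:1])
cv2.imwrite("pics/c2.png",cv2.resize(p[200:350,190:390,::-1],(800,600)))
E
```

```text
time_s: 5.47
tool_pos: [549.4, 46.7, 115.0]
ee_rot: [0.001, -0.084, 0.996, -0.001]
ft_force: [-12.8, -0.6, 31.4]
grip_width: 0.1
gripper_force: 15.4
t 5.4667 pos [549.4  46.7 115. ] F [-12.8  -0.6  31.4] w 0.1 twist to 0.17yaw -0.001 zx [ 0.003 -0.001 -1.   ]
[{'location': [549.3, 45.4, 113.3], 'conf': 0.77}]
```

View pics/c2.png

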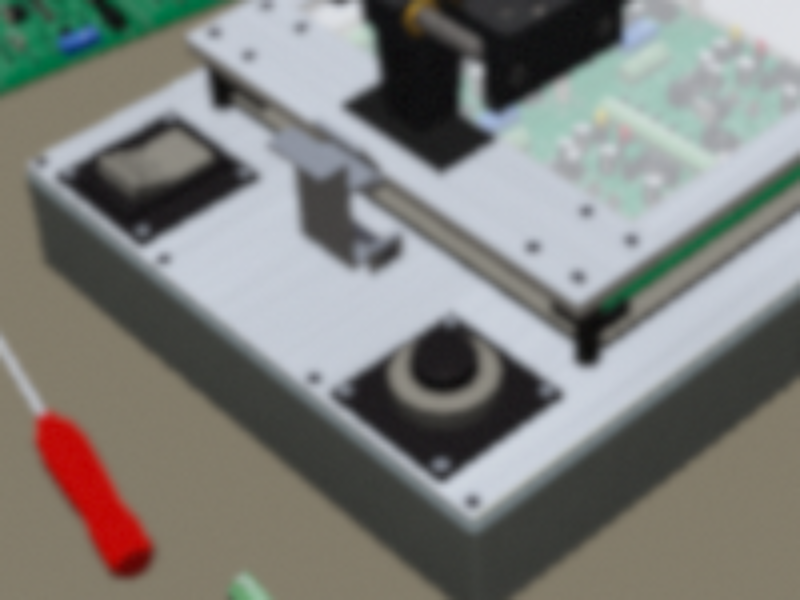

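The crop shows the lid down flat, with the catch hook (about 340,160) lying over its front edge and the closed fingers on the pad (430,110). The 31 N reading means the lid is at its stop, so I'll lift off and check that it holds.

```bash
python3 -m handwheel '[[-1,[0,0,-0.5],0],[-1,[0,0,-1.5],0],[-1,[0,0,-3],0],[-1,[0,0,-5],0],[-1,[0,0,-5],0],[-1,[0,0,-5],0],[-1,[0,0,-5],0],[-1,[0,0,-5],0],[-1,[0,0,-5],0],[-1,[0,0,-5],0]]'
python3 - <<'E'
from h import *
import cv2
for c in('scene','top'):
    p,d=manip.capture(c)
    for l in("lid_pad","rocker_press","test_key_top"):print(c,l,manip.mark_of(c,l)[:1])
    if c=='scene':cv2.imwrite("pics/c3.png",cv2.resize(p[200:350,190:390,::-1],(800,600)))
to((444,122,150),(444,122,90))
E
```

```text
time_s: 6.4
tool_pos: [549.3, 46.7, 161.1]
ee_rot: [-0.001, -0.084, 0.996, 0.0]
ft_force: [0.7, 0.4, -0.0]
grip_width: 0.3
gripper_force: 0.0
scene lid_pad [{'location': [545.7, 46.8, 114.5], 'conf': 0.91}]
scene rocker_press [{'location': [446.1, 125.8, 83.3], 'conf': 0.75}]
scene test_key_top [{'location': [490.5, -60.6, 95.3], 'conf': 0.61}]
top lid_pad []
top rocker_press [{'location': [445.1, 124.6, 78.4], 'conf': 0.92}]
top test_key_top [{'location': [492.0, -61.6, 92.1], 'conf': 0.55}]
t 6.8 pos [549.5  46.7 161.7] F [ 0.1 -0.5  0.3] w 0.5 twist to 0.17yaw -0.002 zx [ 0.  0. -1.]
(444, 122, 150) cm [9.14 9.19 1.17]
(444, 122, 90) cm [9.14 9.19 7.17]
```

View pics/c3.png

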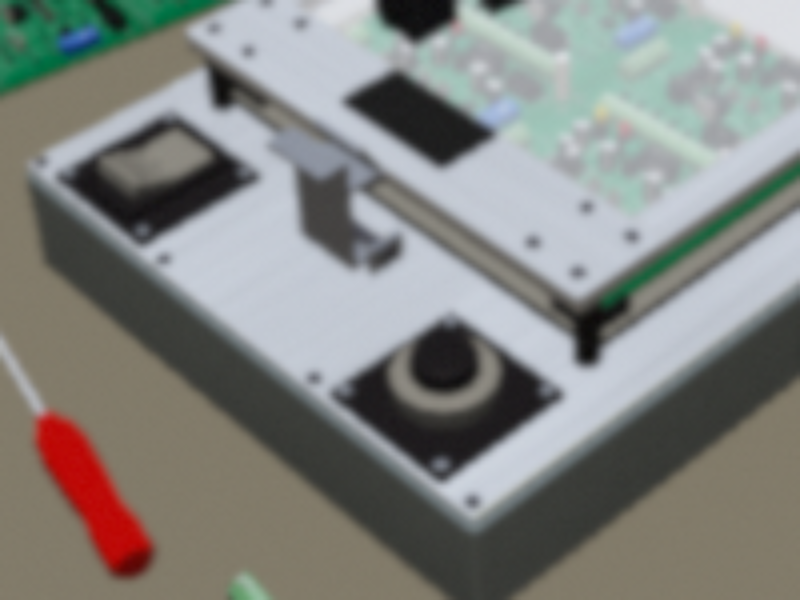

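The lid stays shut with the fingers gone, hooked at (340,165), so the rocker is next.

```bash
python3 -m handwheel '[[-1,[2,2,0],0],[-1,[4,4,0],0],[-1,[6,6,0],0],[-1,[8,8,0],0],[-1,[9.2,9.3,0.5],0],[-1,[9.2,9.3,3],0],[-1,[9.2,9.3,5],0],[-1,[9.2,9.3,6],0],[-1,[9.2,9.3,6.5],0],[-1,[9.2,9.3,6.5],0]]'
python3 -c "
from h import *
to((444.5,123.5,77))"
```

```text
time_s: 7.63
tool_pos: [442.9, 123.0, 96.1]
ee_rot: [-0.001, -0.084, 0.996, 0.0]
ft_force: [-0.2, -0.3, -0.3]
grip_width: 0.4
gripper_force: 0.0
t 7.6333 pos [442.9 123.   96.1] F [-0.2 -0.3 -0.3] w 0.4 twist to 0.17yaw -0.002 zx [-0.001 -0.    -1.   ]
(444.5, 123.5, 77) cm [-0.16  0.02  1.91]
```

```bash
python3 -m handwheel '[[-1,[0,0,0.6],0],[-1,[0,0,1],0],[-1,[0,0,1.2],0],[-1,[0,0,1.4],0],[-1,[0,0,1.6],0],[-1,[0,0,1.7],0],[-1,[0,0,1.8],0],[-1,[0,0,1.9],0],[-1,[0,0,2],0],[-1,[0,0,2],0]]'
python3 -c "
from h import *
to((444.5,123.5,77))"
```

```text
time_s: 8.47
tool_pos: [443.3, 123.0, 77.8]
ee_rot: [0.001, -0.084, 0.996, -0.0]
ft_force: [-5.2, -1.3, 13.7]
grip_width: 0.2
gripper_force: 6.9
t 8.4667 pos [443.3 123.   77.8] F [-5.2 -1.3 13.7] w 0.2 twist to 0.17yaw -0.002 zx [ 0.001 -0.    -1.   ]
(444.5, 123.5, 77) cm [-0.12  0.03  0.08]
```

Contact at 14 N with z about 78, so the rocker is at its stop. I'll hold briefly, lift off and look.

```bash
python3 -m handwheel '[[-1,[0,0,0.1],0],[-1,[0,0,0.1],0],[-1,[0,0,0.1],0],[-1,[0,0,-1],0],[-1,[0,0,-3],0],[-1,[0,0,-6],0],[-1,[0,0,-8],0],[-1,[0,-3,-8],0],[-1,[0,-6,-8],0],[-1,[0,-6,-8],0]]'
python3 - <<'E'
from h import *
import cv2
to((491.5,-61.5,158),(491.5,-61.5,103))
p,d=manip.capture('scene')
cv2.imwrite("pics/c4.png",cv2.resize(p[200:350,190:390,::-1],(800,600)))
E
```

```text
time_s: 9.3
tool_pos: [454.3, 60.7, 157.1]
ee_rot: [0.001, -0.083, 0.997, -0.001]
ft_force: [0.0, 0.1, -0.6]
grip_width: 0.6
gripper_force: 0.0
t 9.3 pos [454.3  60.7 157.1] F [ 0.   0.1 -0.6] w 0.6 twist to 0.17yaw -0.004 zx [ 0.002 -0.001 -1.   ]
(491.5, -61.5, 158) cm [ -1.65 -12.66  -0.07]
(491.5, -61.5, 103) cm [ -1.64 -12.66   5.43]
```

View pics/c4.png

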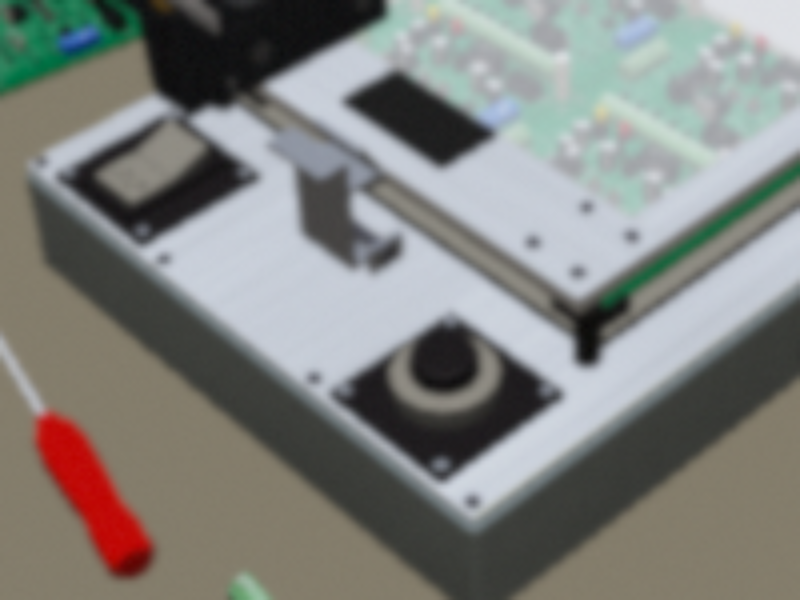

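The rocker has flipped: its near half is flat and its far half raised, around (155,165). Lid and catch are unchanged, so now the key.

```bash
python3 -m handwheel '[[-1,[-0.4,-3,0],0],[-1,[-0.8,-6,0],0],[-1,[-1.2,-9,0],0],[-1,[-1.6,-12,0],0],[-1,[-1.6,-12.9,1],0],[-1,[-1.6,-12.9,3],0],[-1,[-1.6,-12.9,4.5],0],[-1,[-1.6,-12.9,5],0],[-1,[-1.6,-12.9,5],0],[-1,[-1.6,-12.9,5],0]]'
python3 -c "
from h import *
to((491.5,-61.5,89))"
```

```text
time_s: 10.18
tool_pos: [490.6, -59.9, 107.0]
ee_rot: [-0.0, -0.084, 0.996, 0.0]
ft_force: [0.1, -0.1, 0.7]
grip_width: 0.4
gripper_force: 0.0
t 10.1833 pos [490.6 -59.9 107. ] F [ 0.1 -0.1  0.7] w 0.4 twist to 0.17yaw -0.001 zx [-0.  0. -1.]
(491.5, -61.5, 89) cm [-0.06 -0.17  1.8 ]
```

```bash
python3 -m handwheel '[[-1,[0,-0.1,0.7],0],[-1,[0,-0.1,1.1],0],[-1,[0,-0.1,1.4],0],[-1,[0,-0.1,1.6],0],[-1,[0,-0.1,1.7],0],[-1,[0,-0.1,1.8],0],[-1,[0,-0.1,1.9],0],[-1,[0,-0.1,2],0],[-1,[0,-0.1,2],0],[-1,[0,-0.1,2],0]]'
```

```text
time_s: 11.02
tool_pos: [490.9, -61.5, 88.2]
ee_rot: [0.001, -0.084, 0.996, -0.0]
ft_force: [-4.8, 3.5, 17.7]
grip_width: 0.4
gripper_force: 9.1
```

The key is fully in, at 18 N and z 88. I'll hold a moment, then lift clear.

```bash
python3 -m handwheel '[[-1,[0,0,0.1],0],[-1,[0,0,0.1],0],[-1,[0,0,0.1],0],[-1,[0,0,-1],0],[-1,[0,0,-3],0],[-1,[0,0,-6],0],[-1,[0,0,-9],0],[-1,[0,0,-12],0],[-1,[0,0,-12],0],[-1,[0,0,-12],0]]'
python3 - <<'E'
from h import *
import cv2
to()
p,d=manip.capture('scene')
print(manip.mark_of('scene','test_key_top')[:1],manip.mark_of('scene','lid_pad')[:1])
cv2.imwrite("pics/c5.png",cv2.resize(p[200:350,190:390,::-1],(800,600)))
E
```

```text
time_s: 11.85
tool_pos: [491.1, -61.8, 207.7]
ee_rot: [0.001, -0.084, 0.996, -0.001]
ft_force: [0.0, -0.4, -0.3]
grip_width: 0.2
gripper_force: 0.0
t 11.85 pos [491.1 -61.8 207.7] F [ 0.  -0.4 -0.3] w 0.2 twist to 0.17yaw -0.002 zx [ 0.003 -0.001 -1.   ]
[{'location': [490.2, -60.2, 96.1], 'conf': 0.52}] [{'location': [548.0, 42.5, 116.4], 'conf': 0.67}]
```

View pics/c5.png

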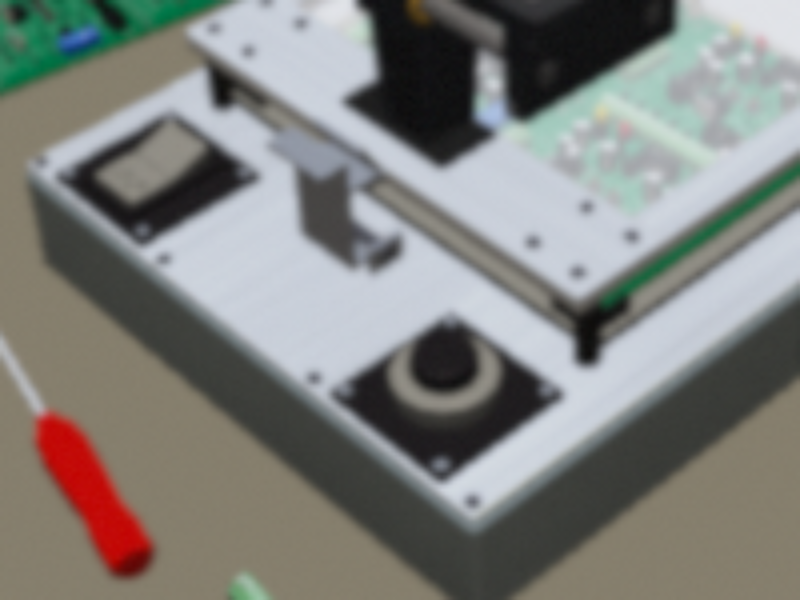

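The key is out again at (445,360), the rocker is on, the lid is hooked shut, and the gripper is clear in the air at z 208.

```bash
python3 -c "
from bench import manip
print(manip.hand_in())"
```

```text
the job is handed in; nothing more can be done
None
```

The job is handed in at about 12 s: the lid is shut under the catch, the rocker is on, and the test key was pressed fully in and came back out; the hand-in returned no verdict.

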